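# Slide the oblong shower trim plate onto the packing mat

## Task

On the packing bench, take the oblong shower trim plate (not the round or the square one) and slide it along the bench onto the thin dark packing mat, without lifting it off the bench, so that it lies centred on the mat with its long sides along the mat's long sides; either end may lead. Leave the round and the square trim plates where they are, and let go of the plate when done.

Things in the scene. Friction and masses are not known exactly. Their poses are not given: they have to be found in the camera images.
- oblong_grip (a point): The oblong trim plate to be slid: a loose flat steel plate 130 x 85 mm, 6 mm thick, lying on the bench, 0.33 to 0.61 kg, with an upright solid bar knob fixed at its middle: 60 mm long, 16 mm wide, standing from 6 to 36 mm above the bench. This point is the centre of the bar knob, 21 mm above the plate's underside and over the plate's centre. x runs along the plate's long sides (130 mm) and along the bar's 60 mm; y across both (85 mm, 16 mm); z up.
- mat: The packing mat: a thin dark rubber rectangle 175 x 130 mm, fixed flat to the bench, only 0.8 mm thick and offering no edge to catch on, so plates slide over it as over the bench and rest at bench height. Origin at its centre, at bench height; x along its long sides (175 mm), y along its short ones, z up.
- round_grip (a point): Bystander: the round trim plate, a loose flat steel disc 110 mm across, 6 mm thick, with the same bar knob (60 x 16 mm, from 6 to 36 mm up). This point is the centre of its bar, 21 mm above its underside; x along the bar.
- square_grip (a point): Bystander: the square trim plate, a loose flat steel plate 85 x 85 mm, 6 mm thick, with the same bar knob (60 x 16 mm, from 6 to 36 mm up). This point is the centre of its bar, 21 mm above its underside; x along the bar.
Not all that is in view belongs to the job. What is shaped like the part that bears oblong_grip but turquoise is not meant.

How it is judged:
At the end, for the whole second after the job is handed in: The oblong plate lies flat on the mat, its centre within 18 mm of the mat's centre, its long sides within 0.2 rad (11 degrees) of the mat's long sides (horizontal distance between oblong_grip and mat below 0.018 m and angle between the x axis of oblong_grip and the x axis of mat, either way round below 0.2 rad and height (world z) of oblong_grip below 0.025 m and angle between oblong_grip's own z axis and vertical below 0.05 rad); the robot touches nothing.
It fails at once if the oblong plate is lifted: its underside more than 10 mm above the bench, or tipped by more than 0.3 rad (height (world z) of oblong_grip above 0.031 m or angle between oblong_grip's own z axis and vertical above 0.3 rad).
It fails at once if the round or the square trim plate is moved more than 20 mm (distance of any of round_grip, square_grip from where it was at the start of the episode above 0.02 m).
It also fails if it takes over 32 s, if anything falls off the work surface, if the arm or the gripper's body presses on something with over 40 N, if the wrist force passes 120 N, or if a joint passes its speed limit or range.

## Robot

A 6-joint arm with a two-finger parallel gripper is mounted at the origin on the work surface. World frame = base frame: x ahead of the robot, y to its left, z up, the work surface at z = 0. Lengths are in m, angles in rad, forces in N, time in s.
With the tool pointing down it reaches from about 0.375 to 0.9 m from the base axis. Payload 3.1 kg.
Tool frame: the origin (TCP) lies between the finger pads; the fingertips stand 22 mm ahead of it and the grasp point (between the pads) lies 3 mm ahead of it; z points along the fingers, y is the direction in which the jaws open and shut (so a half turn about z gives the same grasp; the last joint's range is limited). The gripper opens to 87 mm and grips with 3 to 60 N. Pads are 19 mm wide; open, the fingers measure 117 mm over their backs; the gripper's body (75 mm by 190 mm) begins 51 mm behind the grasp point.
Start: joints at [-1.347, 0.527, 1.433, -0, 1.181, -0.178], TCP at [0.245, -0.575, 0.245] pointing down, gripper open.
Joint ranges: [-3.08, 3.08], [-0.75, 2.2], [0.22, 2.44], [-1.43, 4.57], [0, 2.65], [-2.85, 2.85]. Speed limits (rad/s): [2.79, 2.79, 3.14, 3.14, 3.14, 3.14].

## Interface

Orientations are given as a unit quaternion [x, y, z, w].
In Python, from rig import get_obs, camera, get_calibration, hand_in, search_frame gives the robot as it stands.
- The arm moves only by the shell command python3 -m jog 'ROWS' [FORCE]. ROWS is JSON, a list of rows, each an object with "grip": the closure in counts, from 0 (fully open) to 255 (shut); "travel": the shift along the world's x, y, z in cm, a list of three; "twist": the turn about the world's z in degrees. A call has 1 to 8 rows; each row shifts and turns the commanded pose from where the row before left it; what a row does not reach is not made up. A row lasts 1/10 s, in which the tool goes at most 50 mm and 8.59 degrees, less where a joint would pass 70% of its speed; a pose out of reach is approached as far as the arm can. A call is refused whole if a number of a shift passes 5 or a number of a turn 8.59, either way. A call with a gripper value outside its range is refused whole. The fingers move at their own pace and stop on an object; FORCE is the grip in N (left out, the last holds). Time passes only in rows, so rows that do not move let the fingers close. It gives the time, the measured TCP pose, the force and the opening at its end, in the units of the state.
- get_obs(): the state, without advancing time (a new reading comes with each control period).
- camera(name): name is "side" or "top" or "wrist"; returns the picture (420x560x3 uint8, red, green, blue); there is no depth.
- get_calibration(name): a dict with "fx", "fy", "cx", "cy" (pixels), "k1" (the pictures are not rectified: a ray, as slopes to the right and down, at radius r is drawn at 1 + k1 r^2 times it, then the intrinsics apply), "R" (3x3) and "t" (3): a world point X has camera coordinates R X + t; the wrist camera has in their place "T_tool_cam" (4x4, takes a point from camera to tool coordinates, whose origin is the TCP and whose axes are the flange's). Camera axes: x right, y down, z forward; pixel columns grow to the right and rows downward; lengths in m; the calibration is good to about 2 mm. A picture is of the moment at which its call begins: read the wrist's pose just before it. get_calibration takes no time and is no camera call.
- hand_in(): hands the job in, once; it reports no verdict.
Trained networks look in the newest picture that a camera, given by its name, has taken for a name from the list of things; names that differ only in an ending like _2 or _b are one class to them, and where a whole thing is asked for, a point or a joint stands for the part that bears it (a point fixed in the world has none). Each returns a list of dicts, best first, with "p" (0 to 1); they miss things now and then, are a little off and sometimes report something else, mostly with a low value. They report only what shows in the picture. A call takes as long as a camera call. They do not tell look-alikes from the thing itself.
- search_frame(target, camera): "at" ([x, y, z] in m, in world coordinates, good to about 4 mm: the middle of the surface that is visible of it).
The state is a dict: "time": time; "q": joint angles; "joint_velocities": joint speeds; "joint_torque": joint torques, N m; "position": TCP position; "tool_rot": TCP orientation; "ft_force": force on the tool from outside, world axes, zero at the start; "moment": the same for the moment, N m; "grip_width": finger opening in m.
Only numpy, scipy, OpenCV 4.12 (cv2) and the standard library are available. Lean on these libraries where they do the work, as an engineer would, in place of code of your own. Each camera call takes 0.05 s, during which the arm holds its last target. There are 200 camera calls.

## Working session

There is one attempt and no reset: what is moved stays moved. The work goes in short steps, Python scripts to look and compute and a shell command to move; the robot and the scene stay as the last step left them, time stands still between calls to the robot, and variables do not carry over. Pictures are saved under pics/ and viewed, about 8 in all and at most 12, crops included, and the job is handed in when it is done.

```bash
mkdir -p pics; python3 - <<'E'
from rig import *
import cv2
o=get_obs(); print(o['time'],o['position'],o['tool_rot'],o['grip_width'])
for c in ['top','side']:
    im=camera(c); cv2.imwrite(f'pics/{c}0.png',im[:,:,::-1])
    k=get_calibration(c); print(c,k)
    for t in ['oblong_grip','mat','round_grip','square_grip']:
        print(t,search_frame(t,c))
E
```

```text
0.0 [ 0.24485884 -0.57429535  0.24358767] [ 9.79785305e-01  2.00048966e-01 -2.94195646e-05 -1.07961913e-03] 0.08702361403466383
top {'fx': 502.19623764629773, 'fy': 502.19623764629773, 'cx': 292.37170223412596, 'cy': 210.88497844445266, 'k1': -0.1508073752354528, 'R': array([[ 3.65117533e-02, -9.99332780e-01,  9.41179791e-04],
       [-9.76008899e-01, -3.58618488e-02, -2.14756973e-01],
       [ 2.14647435e-01,  6.92255376e-03, -9.76667065e-01]]), 't': array([0.02493424, 0.47875192, 1.21211267])}
oblong_grip [{'at': [0.3007, 0.4039, 0.0078], 'p': 0.96}, {'at': [0.4435, 0.2559, 0.007], 'p': 0.6}]
mat [{'at': [0.6559, -0.0243, 0.0027], 'p': 0.8}]
round_grip [{'at': [0.4476, -0.2622, 0.0076], 'p': 0.69}]
square_grip [{'at': [0.4369, -0.0092, 0.0113], 'p': 0.91}, {'at': [0.6578, -0.0242, 0.0035], 'p': 0.37}]
side {'fx': 529.0747697913434, 'fy': 529.0747697913434, 'cx': 281.4413492089312, 'cy': 198.97903773964845, 'k1': 0.010014225785952144, 'R': array([[-0.7861678 , -0.6176355 ,  0.02160016],
       [-0.43142654,  0.52345237, -0.73475762],
       [ 0.44250573, -0.58696167, -0.67798575]]), 't': array([0.39270726, 0.21275065, 1.08100271])}
oblong_grip [{'at': [0.4336, 0.2646, 0.0057], 'p': 0.86}, {'at': [0.289, 0.4072, 0.0074], 'p': 0.62}]
mat [{'at': [0.6601, -0.0193, 0.0041], 'p': 0.88}]
round_grip [{'at': [0.4531, -0.2482, 0.0065], 'p': 0.95}]
square_grip [{'at': [0.433, -0.0019, 0.0035], 'p': 0.6}]
```

View pics/top0.png

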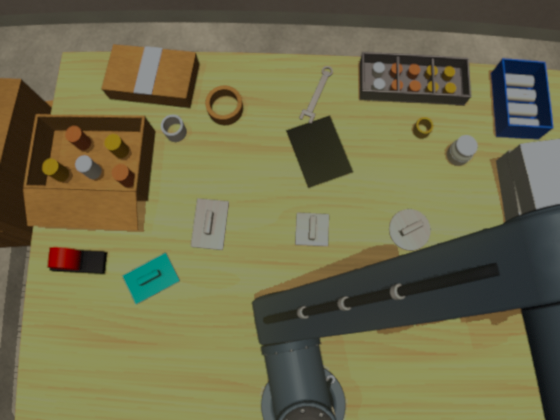

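The top view shows these candidates for the oblong plate:
- grey oblong plate at (209,224)
- turquoise look-alike at (151,278), excluded by its colour
- square plate at (312,229)
- round plate at (409,230)

The dark mat is at (320,152). I choose the grey plate at (209,224) and will measure it and the mat, with a close crop to check.

```bash
cat > h.py <<'E'
import numpy as np, cv2
from rig import *
def D(k): return np.array([[k['fx'],0,k['cx']],[0,k['fy'],k['cy']],[0,0,1.]]), np.array([k['k1'],0,0,0,0.])
def toworld(px,k,z):
    K,d=D(k); n=cv2.undistortPoints(np.float64(px).reshape(-1,1,2),K,d).reshape(-1,2)
    r=np.c_[n,np.ones(len(n))]@k['R']; c=-k['R'].T@k['t']
    return (c+r*((z-c[2])/r[:,2])[:,None])[:,:2]
def project(P,k):
    K,d=D(k); return cv2.projectPoints(np.float64(P).reshape(-1,1,3),cv2.Rodrigues(k['R'])[0],k['t'],K,d)[0].reshape(-1,2)
def rect(mask,k,z,near):
    """fit rectangle on plane z to the blob nearest to pixel near"""
    cs,_=cv2.findContours(mask.astype(np.uint8),cv2.RETR_EXTERNAL,cv2.CHAIN_APPROX_NONE)
    cs=[c for c in cs if cv2.contourArea(c)>150]
    c=max(cs,key=lambda c:cv2.pointPolygonTest(c,near,True))
    w=toworld(c.reshape(-1,2),k,z)
    (cx,cy),(a,b),_=r=cv2.minAreaRect(np.float32(w*1000))
    bx=cv2.boxPoints(r); e=max([bx[1]-bx[0],bx[2]-bx[1]],key=np.linalg.norm)
    ang=(np.degrees(np.arctan2(e[1],e[0]))+90)%180-90
    return dict(c=(round(cx,1),round(cy,1)),size=(round(max(a,b),1),round(min(a,b),1)),ang=round(float(ang),1),box=bx/1000)
E
python3 - <<'E'
from h import *
for n,near in [('top',None),('side',None)]:
    im=cv2.imread(f'pics/{n}0.png'); k=get_calibration(n)
    hsv=cv2.cvtColor(im,cv2.COLOR_BGR2HSV); S,V=hsv[...,1],hsv[...,2]
    pl=project([[.443,.259,.006]],k)[0]; mt=project([[.657,-.022,0]],k)[0]
    for nm,p in (('pl',pl),('mt',mt)):
        print(n,nm,p,hsv[int(p[1])+6,int(p[0])+8])
    mm=(V<75); mp=(S<70)&(V>110)
    rm=rect(mm,k,0.0008,tuple(map(float,mt))); rp=rect(mp,k,0.006,tuple(map(float,pl)))
    print('mat',rm['c'],rm['size'],rm['ang'],'plate',rp['c'],rp['size'],rp['ang'])
    for r,z in((rm,.0008),(rp,.006)):
        q=project(np.c_[r['box'],np.full(4,z)],k); cv2.polylines(im,[np.int32(np.round(q*8))],True,(0,0,255),1,shift=3)
    if n=='top': A=cv2.resize(im[95:305,110:375],None,fx=3,fy=3)[:590,:795]
    else: B=im
cv2.imwrite('pics/crop1.png',A); cv2.imwrite('pics/side1.png',B)
E
```

```text
top pl [208.83329386 224.62301703] [ 35  19 145]
top mt [318.62343818 151.02094749] [28 85 45]
mat (658.1, -22.2) (171.3, 126.4) 22.0 plate (446.1, 258.4) (131.2, 88.9) -3.4
side pl [226.95618504 271.11770016] [18 36 85]
side mt [239.32303176 167.56234767] [30 59 52]
mat (652.7, -18.2) (172.8, 126.3) 22.1 plate (441.1, 262.4) (131.3, 88.5) -3.9
```

View pics/crop1.png

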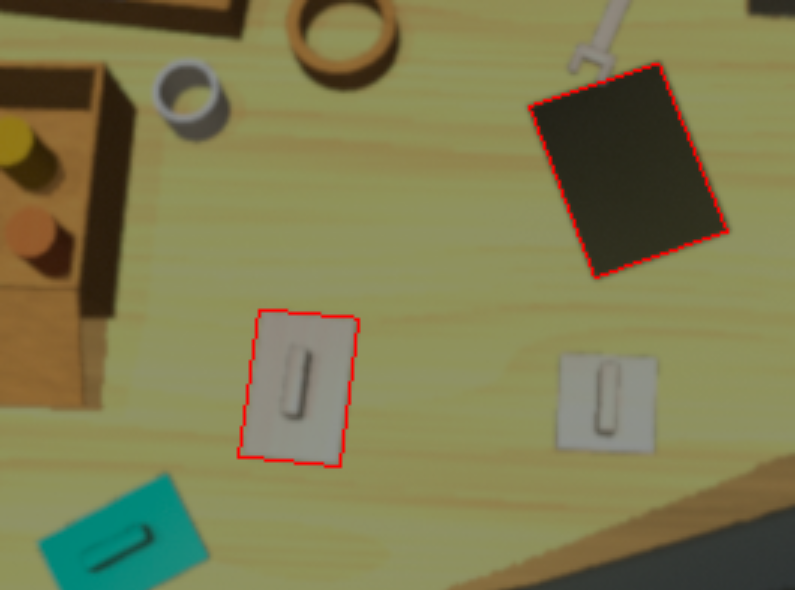

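View pics/side1.png

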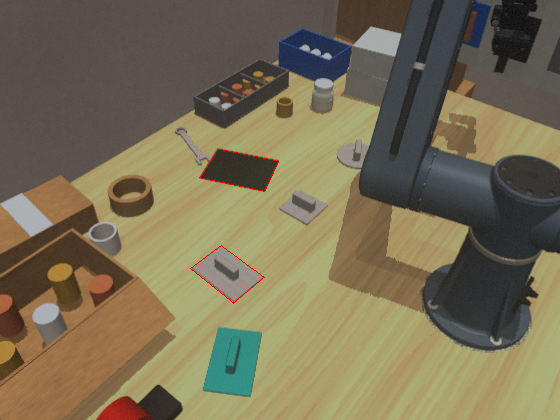

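The crop shows the chosen plate is grey and oblong, and the fitted outlines sit on the plate and the mat. Averaging the two cameras gives the plate at (443.6, 260.4) mm, -3.6°, and the mat at (655.4, -20.2) mm, 22°. Next I move above the plate.

```bash
python3 -m jog '[{"grip":0,"travel":[2.5,4,0],"twist":-3.3},{"grip":0,"travel":[2.5,4,0],"twist":-3.3},{"grip":0,"travel":[2.5,4,0],"twist":-3.3},{"grip":0,"travel":[2.5,4,0],"twist":-3.3},{"grip":0,"travel":[2.5,4,0],"twist":-3.3},{"grip":0,"travel":[2.5,4,0],"twist":-3.3},{"grip":0,"travel":[2.5,4,0],"twist":-3.3},{"grip":0,"travel":[2.5,4,0],"twist":-3.3}]' 20
```

```text
time: 1.3
position: [0.4459, -0.2534, 0.2449]
tool_rot: [1.0, -0.03, 0.0, 0.0]
ft_force: [1.0, -1.0, -0.2]
grip_width: 0.087
```

```bash
python3 -m jog '[{"grip":0,"travel":[0,4.5,0],"twist":0},{"grip":0,"travel":[0,4.5,0],"twist":0},{"grip":0,"travel":[0,4.5,0],"twist":0},{"grip":0,"travel":[0,4.5,0],"twist":0},{"grip":0,"travel":[0,4.5,0],"twist":0},{"grip":0,"travel":[0,4.5,0],"twist":0},{"grip":0,"travel":[0,4.5,0],"twist":0},{"grip":0,"travel":[0,4.5,0],"twist":0}]'
```

```text
time: 2.1
position: [0.445, 0.1068, 0.2449]
tool_rot: [1.0, -0.029, 0.001, 0.0]
ft_force: [0.1, -0.5, -0.1]
grip_width: 0.0872
```

```bash
python3 -m jog '[{"grip":0,"travel":[0,4,-2],"twist":0},{"grip":0,"travel":[0,4,-2],"twist":0},{"grip":0,"travel":[0,4,-2],"twist":0},{"grip":0,"travel":[0,3.5,-3],"twist":0},{"grip":0,"travel":[0,0,0],"twist":0},{"grip":0,"travel":[0,0,0],"twist":0},{"grip":0,"travel":[0,0,0],"twist":0}]'
```

```text
time: 2.8
position: [0.4455, 0.2594, 0.1553]
tool_rot: [1.0, -0.029, 0.001, -0.0]
ft_force: [0.7, -0.1, -0.1]
grip_width: 0.0873
```

```bash
python3 - <<'E'
from h import *
from scipy.spatial.transform import Rotation as Ro
o=get_obs(); R=Ro.from_quat(o['tool_rot']); print(o['time'],o['position'],'yaw',np.degrees(np.arctan2(*R.as_matrix()[[1,0],0])),R.as_matrix()[:,2],o['ft_force'],o['q'])
im=camera('wrist')[:,:,::-1].copy(); k=get_calibration('wrist'); print(k)
T=k['T_tool_cam']; M=np.eye(4); M[:3,:3]=R.as_matrix(); M[:3,3]=o['position']; C=np.linalg.inv(M@T); k['R'],k['t']=C[:3,:3],C[:3,3]
hsv=cv2.cvtColor(im,cv2.COLOR_BGR2HSV)
p=project([[.4436,.2604,.006]],k)[0]; print(p,search_frame('oblong_grip','wrist'))
mp=(hsv[...,1]<70)&(hsv[...,2]>80)
c=np.array([[-.03,-.008],[.03,-.008],[.03,.008],[-.03,.008]]); a=np.radians(-3.6)
c=c@np.array([[np.cos(a),np.sin(a)],[-np.sin(a),np.cos(a)]])+[.4436,.2604]
cv2.polylines(im,[np.int32(np.round(project(np.c_[c,np.full(4,.036)],k)*8))],True,(0,0,255),1,shift=3)
cv2.imwrite('pics/wrist1.png',im)
try:
    r=rect(mp,k,.006,tuple(map(float,p))); print(r)
except Exception as e: print(e)
E
```

```text
2.8 [0.44554032 0.25942346 0.15529645] yaw -3.3564351110383064 [ 1.16013460e-03  4.06405147e-05 -9.99999326e-01] [ 0.74763627 -0.10465543 -0.08890298] [ 3.10459305e-01  5.14267617e-01  1.79187427e+00 -4.26158112e-04
  8.34333728e-01  1.94012247e+00]
{'fx': 295.9192397640402, 'fy': 295.9192397640402, 'cx': 283.3280159934235, 'cy': 210.98113118255802, 'k1': -0.0031837730144546592, 'T_tool_cam': array([[-2.06294207e-04, -9.62134607e-01, -2.72574679e-01,
         7.45128132e-02],
       [ 9.99999970e-01, -1.61672418e-04, -1.86163926e-04,
         6.89050797e-04],
       [ 1.35046949e-04, -2.72574710e-01,  9.62134611e-01,
        -1.40312430e-01],
       [ 0.00000000e+00,  0.00000000e+00,  0.00000000e+00,
         1.00000000e+00]])}
[281.86672061 205.88042388] [{'at': [0.312, 0.3601, 0.0067], 'p': 0.87}, {'at': [0.4533, 0.2574, 0.0111], 'p': 0.86}]
{'c': (446.1, 262.1), 'size': (128.8, 92.4), 'ang': -3.4, 'box': array([[0.37905696, 0.21975413],
       [0.5076462 , 0.2122033 ],
       [0.5130613 , 0.30442128],
       [0.38447204, 0.3119721 ]], dtype=float32)}
```

View pics/wrist1.png

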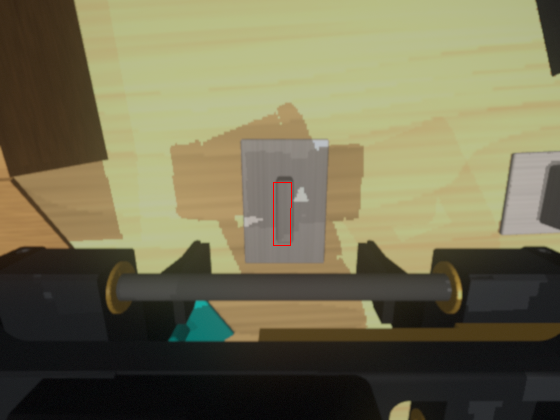

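The wrist view shows the grey plate centred ahead of the gripper, with its knob around (284,210), matching the predicted outline to about 2 mm. Next I go down to TCP z of about 33 mm, which puts the tips about 11 mm up, clear of the plate, and close the gripper.

```bash
python3 -m jog '[{"grip":0,"travel":[0,0.1,-3],"twist":0},{"grip":0,"travel":[0,0,-3],"twist":0},{"grip":0,"travel":[0,0,-3],"twist":0},{"grip":0,"travel":[0,0,-2],"twist":0},{"grip":0,"travel":[0,0,-1.2],"twist":0},{"grip":0,"travel":[0,0,0],"twist":0},{"grip":0,"travel":[0,0,0],"twist":0}]' 20
```

```text
time: 3.6
position: [0.4458, 0.2608, 0.0334]
tool_rot: [1.0, -0.029, 0.001, -0.0]
ft_force: [0.2, -0.2, -0.0]
grip_width: 0.0872
```

```bash
python3 -m jog '[{"grip":255,"travel":[0,0,0],"twist":0},{"grip":255,"travel":[0,0,0],"twist":0},{"grip":255,"travel":[0,0,0],"twist":0},{"grip":255,"travel":[0,0,0],"twist":0},{"grip":255,"travel":[0,0,0],"twist":0},{"grip":255,"travel":[0,0,0],"twist":0},{"grip":255,"travel":[0,0,0],"twist":0},{"grip":255,"travel":[0,0,0],"twist":0}]' 20
```

```text
time: 4.4
position: [0.445, 0.2611, 0.0325]
tool_rot: [1.0, -0.029, -0.0, 0.0]
ft_force: [0.2, 0.0, 0.3]
grip_width: 0.0313
```

```bash
python3 -m jog '[{"grip":255,"travel":[0,0,0],"twist":0},{"grip":255,"travel":[0,0,0],"twist":0},{"grip":255,"travel":[0,0,0],"twist":0},{"grip":255,"travel":[0,0,0],"twist":0},{"grip":255,"travel":[0,0,0],"twist":0}]'
```

```text
time: 4.9
position: [0.4448, 0.2606, 0.0325]
tool_rot: [1.0, -0.029, -0.0, 0.0]
ft_force: [0.6, -2.9, 0.8]
grip_width: 0.0159
```

Width is 15.9 mm, so the knob is gripped. Now I slide it, keeping z fixed.

```bash
python3 -m jog '[{"grip":255,"travel":[0.5,-0.7,0],"twist":0.6},{"grip":255,"travel":[0.9,-1.2,0],"twist":1.1},{"grip":255,"travel":[0.9,-1.2,0],"twist":1.1},{"grip":255,"travel":[0.9,-1.2,0],"twist":1.1},{"grip":255,"travel":[0.9,-1.2,0],"twist":1.1},{"grip":255,"travel":[0.9,-1.2,0],"twist":1.1},{"grip":255,"travel":[0.9,-1.2,0],"twist":1.1},{"grip":255,"travel":[0.9,-1.2,0],"twist":1.1}]'
```

```text
time: 5.7
position: [0.5125, 0.1701, 0.0325]
tool_rot: [0.999, 0.044, -0.001, -0.001]
ft_force: [-2.6, 2.6, 0.5]
grip_width: 0.0157
```

```bash
python3 -m jog '[{"grip":255,"travel":[0.9,-1.2,0],"twist":1.1},{"grip":255,"travel":[0.9,-1.2,0],"twist":1.1},{"grip":255,"travel":[0.9,-1.2,0],"twist":1.1},{"grip":255,"travel":[0.9,-1.2,0],"twist":1.1},{"grip":255,"travel":[0.9,-1.2,0],"twist":1.1},{"grip":255,"travel":[0.9,-1.2,0],"twist":1.1},{"grip":255,"travel":[0.9,-1.2,0],"twist":1.1},{"grip":255,"travel":[0.9,-1.2,0],"twist":1.1}]'
```

```text
time: 6.5
position: [0.5839, 0.0746, 0.0325]
tool_rot: [0.993, 0.12, -0.001, -0.001]
ft_force: [-3.1, 3.9, 2.2]
grip_width: 0.0159
```

```bash
python3 -m jog '[{"grip":255,"travel":[1,-1.3,0],"twist":1.2},{"grip":255,"travel":[1,-1.3,0],"twist":1.2},{"grip":255,"travel":[1,-1.3,0],"twist":1.2},{"grip":255,"travel":[1,-1.3,0],"twist":1.2},{"grip":255,"travel":[1,-1.3,0],"twist":1.2},{"grip":255,"travel":[1,-1.3,0],"twist":1.2},{"grip":255,"travel":[1,-1.6,0],"twist":1.2},{"grip":255,"travel":[0,0,0],"twist":0}]'
```

```text
time: 7.3
position: [0.6571, -0.0221, 0.0326]
tool_rot: [0.981, 0.192, 0.002, 0.001]
ft_force: [2.4, -1.5, -1.9]
grip_width: 0.0158
```

```bash
python3 -m jog '[{"grip":255,"travel":[0,0,0],"twist":0},{"grip":255,"travel":[0,0,0],"twist":0}]'; cat > look.py <<'E'
import sys
from h import *
from scipy.spatial.transform import Rotation as Ro
o=get_obs(); print(o['time'],o['position'],'yaw',np.degrees(np.arctan2(*Ro.from_quat(o['tool_rot']).as_matrix()[[1,0],0])),o['ft_force'],o['grip_width'])
ims=[]
for n in ('top','side'):
    im=camera(n)[:,:,::-1].copy(); k=get_calibration(n); print(n,[search_frame(t,n)[:2] for t in ('oblong_grip','round_grip','square_grip')])
    hsv=cv2.cvtColor(im,cv2.COLOR_BGR2HSV); p=project([[.655,-.021,.006]],k)[0]
    u,v=map(int,p); 
    try: r=rect((hsv[...,1]<70)&(hsv[...,2]>(90 if n=='top' else 78)),k,.006,(float(u),float(v))); print(r['c'],r['size'],r['ang'])
    except Exception as e: print(e)
    ims.append(cv2.resize(im[v-75:v+75,u-65:u+65],None,fx=3,fy=3))
cv2.imwrite(sys.argv[1],np.hstack(ims))
E
python3 look.py pics/place1.png
```

```text
time: 7.5
position: [0.6554, -0.0201, 0.0325]
tool_rot: [0.981, 0.192, 0.001, 0.0]
ft_force: [1.3, -1.9, -1.6]
grip_width: 0.0159
7.5 [ 0.65536858 -0.02007858  0.03254548] yaw 22.17558146474764 [ 1.31958826 -1.94688186 -1.62713288] 0.015942588752419305
top [[{'at': [0.2971, 0.4036, 0.0087], 'p': 0.55}], [{'at': [0.4463, -0.2644, 0.0073], 'p': 0.87}], [{'at': [0.4383, -0.0058, 0.009], 'p': 0.59}]]
(736.3, 12.5) (251.6, 41.9) 77.8
side [[{'at': [0.6329, -0.0113, 0.0099], 'p': 0.98}, {'at': [0.2935, 0.4094, 0.0058], 'p': 0.6}], [], [{'at': [0.432, -0.0046, 0.0022], 'p': 0.75}]]
(650.4, -14.8) (129.4, 90.5) 22.3
```

View pics/place1.png

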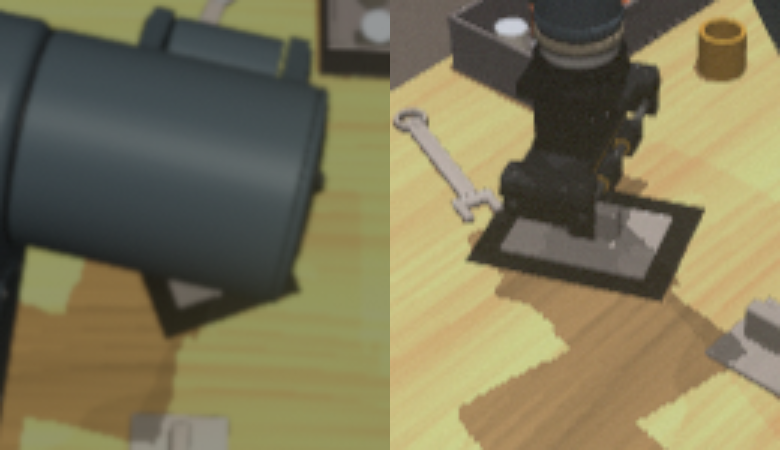

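The side view on the right shows the plate inside the mat with an even dark border. Its fitted centre is (650,-15) mm against (653,-18) mm for the mat in the same camera, about 4 mm off. I release and retreat straight up.

```bash
python3 -m jog '[{"grip":0,"travel":[0,0,0],"twist":0},{"grip":0,"travel":[0,0,0],"twist":0},{"grip":0,"travel":[0,0,0],"twist":0},{"grip":0,"travel":[0,0,0],"twist":0},{"grip":0,"travel":[0,0,0],"twist":0},{"grip":0,"travel":[0,0,0],"twist":0},{"grip":0,"travel":[0,0,0],"twist":0},{"grip":0,"travel":[0,0,0],"twist":0}]'
```

```text
time: 8.7
position: [0.655, -0.02, 0.0326]
tool_rot: [0.981, 0.192, 0.0, -0.0]
ft_force: [-0.4, -0.0, -0.2]
grip_width: 0.0714
```

```bash
python3 -m jog '[{"grip":0,"travel":[0,0,0],"twist":0},{"grip":0,"travel":[0,0,0],"twist":0},{"grip":0,"travel":[0,0,0],"twist":0},{"grip":0,"travel":[0,0,1],"twist":0},{"grip":0,"travel":[0,0,2],"twist":0},{"grip":0,"travel":[0,0,4],"twist":0},{"grip":0,"travel":[0,0,5],"twist":0},{"grip":0,"travel":[0,0,5],"twist":0}]'
```

```text
time: 9.5
position: [0.6545, -0.0198, 0.2045]
tool_rot: [0.981, 0.192, -0.0, -0.0]
ft_force: [1.0, 0.9, 0.0]
grip_width: 0.0871
```

```bash
python3 -m jog '[{"grip":0,"travel":[-4,-3,2],"twist":0},{"grip":0,"travel":[-4,-4,0],"twist":0},{"grip":0,"travel":[-3,-4,0],"twist":0},{"grip":0,"travel":[-3,-4,0],"twist":0},{"grip":0,"travel":[0,-4,0],"twist":0},{"grip":0,"travel":[0,-4,0],"twist":0},{"grip":0,"travel":[0,0,0],"twist":0},{"grip":0,"travel":[0,0,0],"twist":0}]'; python3 look.py pics/place2.png
```

```text
time: 10.3
position: [0.5222, -0.244, 0.2216]
tool_rot: [0.982, 0.191, 0.0, -0.0]
ft_force: [-0.9, 0.0, -0.2]
grip_width: 0.0868
10.3 [ 0.52221657 -0.24397327  0.22163601] yaw 22.049115210234028 [-0.92454166  0.01649598 -0.2222671 ] 0.0867735962003292
top [[{'at': [0.2988, 0.4013, 0.0084], 'p': 0.78}], [], []]
(614.2, -20.7) (230.1, 100.0) 52.5
side [[{'at': [0.2954, 0.4113, 0.0054], 'p': 0.84}, {'at': [0.6453, -0.0149, 0.0087], 'p': 0.62}], [{'at': [0.4668, -0.2403, 0.0074], 'p': 0.64}], [{'at': [0.4312, -0.0019, 0.0043], 'p': 0.89}]]
(650.6, -15.2) (131.0, 91.7) 22.1
```

View pics/place2.png

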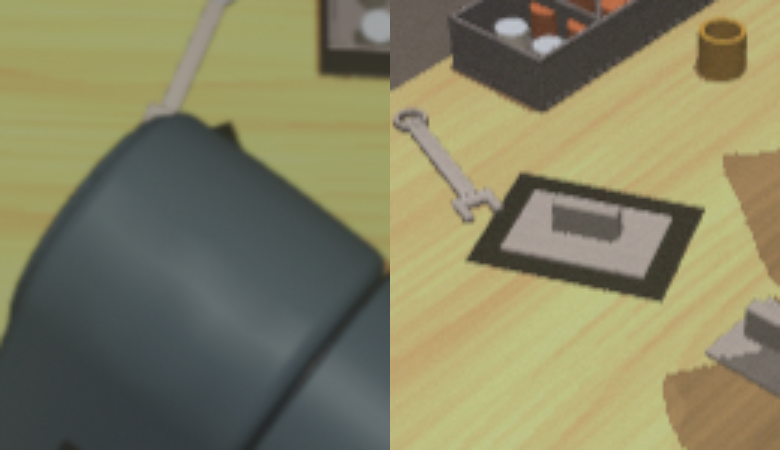

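The plate lies flat and free inside the mat with an even border, about 4 mm off centre and aligned within 1°. The gripper is clear.

```bash
python3 -c "from rig import hand_in; print(hand_in())"
```

```text
the job is handed in; nothing more can be done
None
```

I gripped the grey oblong plate by its bar knob and slid it along the bench onto the mat, turning it about 26° on the way. I then let go, moved the arm clear and handed in at about 10.5 s.

**Placement:** the side camera put the plate at (651, -15) mm, 22.1°. It had put the mat at (653, -18) mm, 22.1°, so the plate is about 4 mm off centre and aligned. It lies flat with an even dark border around it, and the highest wrist force I saw was about 5 N.

**Checks that failed or disagreed:**
- **Top view blocked:** the arm covered the mat in the last top view, so only the side camera confirms the final position. The top-camera fits after the slide are not valid.
- **Square plate:** it still reads within 2 mm of its first side-camera position.
- **Round plate:** its last side-camera reading differs from the first by about 16 mm, with a lower score (0.64 against 0.95). The arm was close to that line of sight, so I put this down to partial occlusion. The gripper stayed at about 0.22 m or higher near it, and the last top reading, taken with the plate on the mat before release, was within 3 mm of its start.

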